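# Power up the ironing table

### The arm

A 7-joint arm with a two-finger parallel gripper is mounted at the origin on the work surface. World frame = base frame: x ahead of the robot, y to its left, z up, the work surface at z = 0. Lengths are in m, angles in rad, forces in N, time in s.
With the tool pointing down it reaches from about 0.4 to 0.85 m from the base axis. Payload 10.4 kg.
Tool frame: the origin (TCP) lies midway between the tips of the shut fingers; the grasp point (between the pads) lies 19 mm behind it; z points along the fingers, y is the line along which they close (so a half turn about z gives the same grasp; the last joint's range is limited). The gripper opens to 87 mm and grips with 3 to 60 N. Pads are 19 mm wide; open, the fingers measure 117 mm over their backs; the gripper's body (75 mm by 190 mm) begins 51 mm behind the grasp point.
Start: joints at [-1.128, 0.332, -0.065, 1.46, 0.022, 1.35, -0.088], TCP at [0.281, 0.558, 0.223] pointing down, gripper open.
Joint ranges: [-2.6, 2.6], [-0.5, 2.12], [-1.47, 1.34], [0.16, 2.42], [-1.27, 4.41], [0.06, 2.06], [-2.6, 2.6]. Speed limits (rad/s): [2.22, 2.22, 2.79, 2.79, 3.14, 3.14, 3.14].

### API

Orientations are given as a unit quaternion [x, y, z, w].
In Python, from bench import r gives the robot as it stands.
- The arm moves only by the tool arm_command, never from a script. Its argument "moves" is one flat list of numbers, 4 for each row, row after row: the shift along the tool's x, y, z in cm, then the turn about the tool's z in degrees. A call has 1 to 12 rows; each row shifts and turns the commanded pose from where the row before left it, along the tool's axes as they then stand; what a row does not reach is not made up. A row lasts 1/12 s, in which the tool goes at most 41.7 mm and 7.16 degrees, less where a joint would pass 70% of its speed; a pose out of reach is approached as far as the arm can. A call with a gripper value outside its range is refused whole. "fingers" is the opening in per cent of the stroke, from 0 (shut) to 100 (fully open), set as the call begins (left out, the last holds). The fingers move at their own pace and stop on an object; "squeeze" is the grip in N (left out, the last holds). Time passes only in rows, so rows that do not move let the fingers close. It gives the time, the measured TCP pose, the force, the opening and the grip force at its end, in the units of the state.
- r.read_state(): the state, without advancing time (a new reading comes with each control period).
- r.camera(name): name is "side" or "top" or "wrist"; returns the picture (480x640x3 uint8, red, green, blue); there is no depth.
- r.camera_info(name): a dict with "fx", "fy", "cx", "cy" (pixels), "origin" and "attitude" of the camera in the world. Camera axes: x right, y up, looking along -z (the intrinsics and any distortion apply to the point x, -y, -z); pixel columns grow to the right and rows downward; lengths in m; the calibration is good to about 2 mm. The wrist camera is an equidistant fisheye: a pixel r from the principal point sees the ray r / f radians off the axis. A picture is of the moment at which its call begins: read the wrist's pose just before it. camera_info takes no time and is no camera call; for the wrist camera it gives the pose at the moment of the call.
- r.close_job(): hands the job in; it is judged then, once.
The state is a dict: "time": time; "joint_positions": joint angles; "joint_vel": joint speeds; "joint_torque": joint torques, N m; "ee_pos": TCP position; "eef_rot": TCP orientation; "ft_force": force on the tool from outside, world axes, zero at the start; "torque": the same for the moment, N m; "width": finger opening in m; "grip_force": force on a finger pad.
Only numpy, scipy, OpenCV 4.12 (cv2) and the standard library are available. Lean on these libraries where they do the work, as an engineer would, in place of code of your own. Each camera call takes 0.05 s, during which the arm holds its last target. There are 200 camera calls.

### The job

Power up the ironing table at the socket console: press the red main rocker switch fully on first, then the blue one, and last the yellow one, each by pushing down its raised half (the one with the white bar) until it lies level. Leave the green switch off, and do not pick up or move anything else on the table.

Things in the scene. Friction and masses are not known exactly. Their poses are not given: they have to be found in the camera images.
- console: grey power console fixed on the table, 134 x 356 mm, 20 mm high (thin steel end rails reach 26 mm). It carries four white switched-socket modules in a row along its y, 84 mm apart, in any order. Origin at the centre of its underside; x points across it from the rocker side (the side nearer the robot) to the socket side, y along the row, z up.
- red_on (a point): middle of the top face of the ON half (towards the console's -x, with a white bar) of the red rocker; moves with it. The rocker is a V-shaped paddle 60 mm long along console x, 42 mm wide; this point is 19 mm from the pivot line, the edge 30 mm. Off: the point is 62 mm above the table, the edge 67 mm. Fully on: the ON half is level at 54 mm and the point 2 mm farther out along console -x.
- red_rocker (a joint): angle of the red rocker: 0 is off (ON half slopes up outwards at 0.44 rad, other half level), 0.44 is fully on (ON half level); starts within 0.04 of off. Pressing down at the ON point takes 3 to 5 N, then meets a firm stop; it stays where it is left. The white housing tops out at 42 mm above the table, low black cheeks beside the paddle at 51 mm.
- blue_on (a point): middle of the top face of the ON half (towards the console's -x, with a white bar) of the blue rocker; moves with it. The rocker is a V-shaped paddle 60 mm long along console x, 42 mm wide; this point is 19 mm from the pivot line, the edge 30 mm. Off: the point is 62 mm above the table, the edge 67 mm. Fully on: the ON half is level at 54 mm and the point 2 mm farther out along console -x.
- blue_rocker (a joint): angle of the blue rocker: 0 is off (ON half slopes up outwards at 0.44 rad, other half level), 0.44 is fully on (ON half level); starts within 0.04 of off. Pressing down at the ON point takes 3 to 5 N, then meets a firm stop; it stays where it is left. The white housing tops out at 42 mm above the table, low black cheeks beside the paddle at 51 mm.
- yellow_on (a point): middle of the top face of the ON half (towards the console's -x, with a white bar) of the yellow rocker; moves with it. The rocker is a V-shaped paddle 60 mm long along console x, 42 mm wide; this point is 19 mm from the pivot line, the edge 30 mm. Off: the point is 62 mm above the table, the edge 67 mm. Fully on: the ON half is level at 54 mm and the point 2 mm farther out along console -x.
- yellow_rocker (a joint): angle of the yellow rocker: 0 is off (ON half slopes up outwards at 0.44 rad, other half level), 0.44 is fully on (ON half level); starts within 0.04 of off. Pressing down at the ON point takes 3 to 5 N, then meets a firm stop; it stays where it is left. The white housing tops out at 42 mm above the table, low black cheeks beside the paddle at 51 mm.
- green_on (a point): middle of the top face of the ON half (towards the console's -x, with a white bar) of the green rocker; moves with it. The rocker is a V-shaped paddle 60 mm long along console x, 42 mm wide; this point is 19 mm from the pivot line, the edge 30 mm. Off: the point is 62 mm above the table, the edge 67 mm. Fully on: the ON half is level at 54 mm and the point 2 mm farther out along console -x.
- green_rocker (a joint): angle of the green rocker: 0 is off (ON half slopes up outwards at 0.44 rad, other half level), 0.44 is fully on (ON half level); starts within 0.04 of off. Pressing down at the ON point takes 3 to 5 N, then meets a firm stop; it stays where it is left. The white housing tops out at 42 mm above the table, low black cheeks beside the paddle at 51 mm.
- tape: roll of cream masking tape lying flat, 100 mm across, 25 mm high; loose, to be left alone. Origin at the centre of its underside, z up.
- sponge: yellow and green scouring sponge, 60 x 90 mm, 28 mm high; loose, to be left alone. Origin at the centre of its underside, z up.
- dish: small white bowl, 96 mm across, 35 mm high; loose, to be left alone. Origin at the centre of its underside, z up.
- mug: blue mug, 80 mm across plus its handle, 95 mm high; loose, to be left alone. Origin at the centre of its underside, z up.
- dye_jar: amber glass jar with a black cap, 66 mm across, 80 mm high; loose, to be left alone. Origin at the centre of its underside, z up.

How it is judged:
On the way, in this order (a step that is already met when the one before it is completed fails the run):
1. the red rocker is pressed fully on, with blue and yellow still off (value of joint red_rocker above 0.36 rad and value of joint each of blue_rocker, yellow_rocker, green_rocker below 0.1 rad), for 0.2 s.
2. the blue rocker is pressed fully on, with yellow still off (value of joint each of red_rocker, blue_rocker above 0.36 rad and value of joint each of yellow_rocker, green_rocker below 0.1 rad), for 0.2 s.
3. the yellow rocker is pressed fully on (value of joint each of red_rocker, blue_rocker, yellow_rocker above 0.36 rad and value of joint green_rocker below 0.1 rad), for 0.2 s.
At the end, for the whole second after the job is handed in: the red, blue and yellow rockers, switched in that order, are all on (at least 0.36 of 0.44 rad), the green one is off (under 0.10 rad), and every loose thing is at rest within 25 mm of where it stood (all of step 3 and distance of each of tape, sponge, dish, mug, dye_jar from where it was at the start of the episode below 0.025 m and linear speed of each of tape, sponge, dish, mug, dye_jar below 0.02 m/s); the robot touches nothing.
It fails at once if the green switch is moved from off (value of joint green_rocker above 0.12 rad).
It fails at once if a loose thing is lifted, knocked or shifted by more than 25 mm (distance of any of tape, sponge, dish, mug, dye_jar from where it was at the start of the episode above 0.025 m).
It fails at once if a loose thing is tipped (angle between any of tape, sponge, dish, mug, dye_jar's own z axis and vertical above 0.35 rad).
It fails at once if a switch is put on before its turn (blue before red, yellow before blue) ((value of joint blue_rocker above 0.25 rad and value of joint red_rocker below 0.25 rad) or (value of joint yellow_rocker above 0.25 rad and value of joint blue_rocker below 0.25 rad)).
It also fails if it takes over 48 s, if anything falls off the work surface, if the arm or the gripper's body presses on something with over 40 N, if the wrist force passes 120 N, or if a joint passes its speed limit or range.

## Working session

There is one attempt and no reset: what is moved stays moved. The work goes in short steps, Python scripts to look and compute and a tool call to move; the robot and the scene stay as the last step left them, time stands still between calls to the robot, and variables do not carry over. Pictures are saved under pics/ and viewed, at most 10 in all, crops included, and the job is handed in when it is done.

Besides the shell and the picture viewer there is one more tool, called after ">>>" as a command line: name --argument value ..., lists and objects as JSON in quotes. arm_command: Moves the arm, as the interface text tells. Its arguments: {"type":"object","properties":{"moves":{"type":"array"},"fingers":{"type":"number"},"squeeze":{"type":"number"}},"required":["moves"]}

```bash
mkdir -p pics
python3 - <<'E'
from bench import r
import cv2
s=r.read_state();print(s['time'],s['ee_pos'],s['eef_rot'],s['width'])
for n in("top","side"):
    print(n,r.camera_info(n)); cv2.imwrite(f"pics/{n}0.png",r.camera(n)[:,:,::-1])
E
```

```text
0.0 [0.28057974 0.55806993 0.22177996] [ 2.30813364e-01  9.72997807e-01 -6.68242069e-04 -1.08952589e-04] 0.0868007487263128
top {'fx': 484.2727792069275, 'fy': 484.2727792069275, 'cx': 313.6525579873113, 'cy': 243.75099674155823, 'origin': array([0.45955497, 0.01161048, 1.00813972]), 'attitude': array([ 0.05030881, -0.04871966, -0.69770207,  0.71295669])}
side {'fx': 527.0122391887497, 'fy': 527.0122391887497, 'cx': 315.1506563497455, 'cy': 245.28352813871717, 'origin': array([ 0.15291156, -0.53261394,  0.50904121]), 'attitude': array([ 0.44989549, -0.16019953, -0.27744551,  0.8336391 ])}
```

View pics/top0.png

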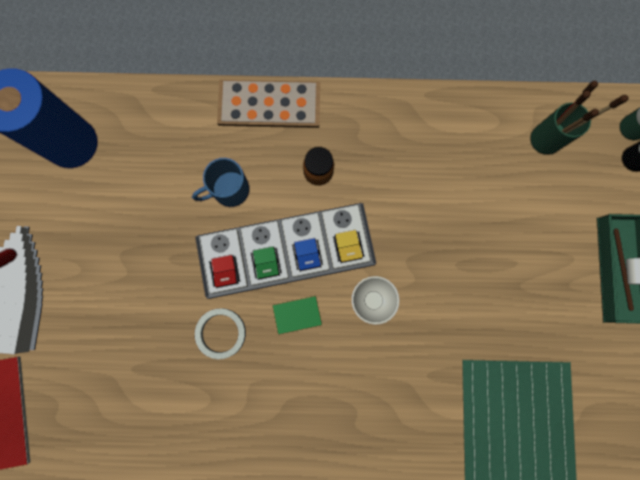

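View pics/side0.png

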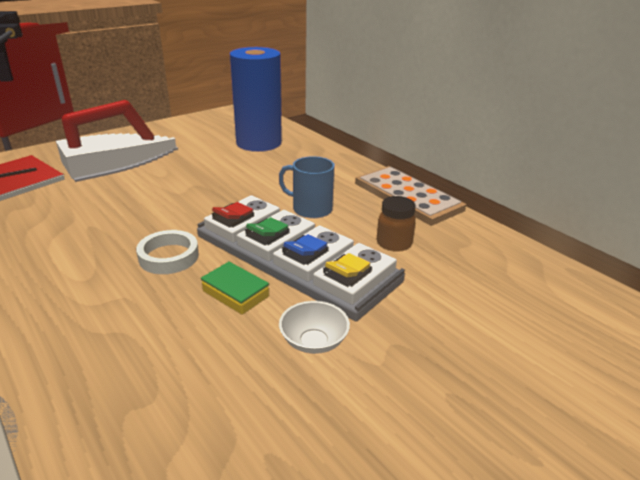

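The top view shows the console's rockers at about red (224,270), green (265,262), blue (307,254) and yellow (348,246). The white bars are on the lower side, towards the robot. The side view shows the same order, with the dish near yellow and the sponge and tape in front of the console.

```bash
cat > h.py <<'E'
import numpy as np,cv2
from scipy.spatial.transform import Rotation as R
def ray(i,u,v):
    d=np.array([(u-i['cx'])/i['fx'],-(v-i['cy'])/i['fy'],-1.])
    return np.array(i['origin']),R.from_quat(i['attitude']).apply(d)
def plane(i,u,v,z):
    o,d=ray(i,u,v); return o+d*(z-o[2])/d[2]
def tri(a,b):
    A=[];B=[]
    for o,d in(a,b):
        d=d/np.linalg.norm(d);P=np.eye(3)-np.outer(d,d);A.append(P);B.append(P@o)
    return np.linalg.lstsq(np.vstack(A),np.hstack(B),rcond=None)[0]
H={'red':[(0,6),(174,180)],'green':[(50,75)],'blue':[(105,122)],'yellow':[(22,31)]}
BOX={'top':(195,205,375,298),'side':(195,190,405,300)}
def blobs(img,box):
    x0,y0,x1,y1=box;c=img[y0:y1,x0:x1];h=cv2.cvtColor(c,cv2.COLOR_RGB2HSV);o={}
    for k,rs in H.items():
        m=np.zeros(c.shape[:2],np.uint8)
        for a,b in rs:m|=cv2.inRange(h,(a,140,60),(b,255,255))
        cs=cv2.findContours(m,cv2.RETR_EXTERNAL,cv2.CHAIN_APPROX_NONE)[0]
        q=max(cs,key=cv2.contourArea);hull=cv2.convexHull(q)
        f=cv2.drawContours(np.zeros_like(m),[hull],-1,255,-1)
        f=cv2.erode(f,np.ones((3,3)))
        lo=(f>0)&(h[:,:,1]<(150 if k=='yellow' else 140))&(h[:,:,2]>100)
        ys,xs=np.nonzero(lo)
        rc=cv2.minAreaRect(q)
        o[k]=dict(c=np.array(rc[0])+(x0,y0),size=rc[1],ang=rc[2],bar=np.array([xs.mean()+x0,ys.mean()+y0]) if len(xs) else None,n=len(xs))
    return o
E
python3 - <<'E'
from h import *; from bench import r
b={};I={}
for n in('top','side'):
    I[n]=r.camera_info(n);b[n]=blobs(cv2.imread(f'pics/{n}0.png')[:,:,::-1],BOX[n])
for k in H:
    t,s=b['top'][k],b['side'][k]
    print(k,t,s)
    print(' centre@.056',plane(I['top'],*t['c'],.056).round(4))
    if t['n']: print(' bar@.062',plane(I['top'],*t['bar'],.062).round(4))
    if t['n'] and s['n']: print(' tri',tri(ray(I['top'],*t['bar']),ray(I['side'],*s['bar'])).round(4))
im=cv2.imread('pics/top0.png')[200:302,190:382];cv2.imwrite('pics/c.png',cv2.resize(im,None,fx=4,fy=4,interpolation=cv2.INTER_CUBIC))
E
```

```text
red {'c': array([223.55999756, 270.91999817]), 'size': (28.284273147583008, 22.34457778930664), 'ang': 81.8698959350586, 'bar': array([224.27272727, 278.90909091]), 'n': 33} {'c': array([232.41257477, 210.81532288]), 'size': (15.60212516784668, 37.498287200927734), 'ang': 77.19573211669922, 'bar': array([224.2 , 208.65]), 'n': 20}
 centre@.056 [0.536  0.1915 0.056 ]
 bar@.062 [0.5199 0.1882 0.062 ]
 tri [0.5182 0.1882 0.0665]
green {'c': array([265.84615326, 262.7307663 ]), 'size': (26.08344268798828, 20.592193603515625), 'ang': 78.69007110595703, 'bar': array([266.37254902, 269.88235294]), 'n': 51} {'c': array([235.78089905, 274.94944   ]), 'size': (62.51094436645508, 20.687076568603516), 'ang': 12.994616508483887, 'bar': array([229.61538462, 277.44665012]), 'n': 403}
 centre@.056 [0.554  0.1088 0.056 ]
 bar@.062 [0.5393 0.1066 0.062 ]
 tri [ 0.5203  0.13   -0.0413]
blue {'c': array([307.03846741, 254.19230652]), 'size': (27.456256866455078, 21.96500587463379), 'ang': 78.69007110595703, 'bar': array([308.76470588, 261.97058824]), 'n': 34} {'c': array([304.98649597, 243.41891861]), 'size': (15.946701049804688, 39.94895553588867), 'ang': 80.53767395019531, 'bar': array([297.27777778, 244.44444444]), 'n': 36}
 centre@.056 [0.5727 0.0279 0.056 ]
 bar@.062 [0.5567 0.024  0.062 ]
 tri [0.5551 0.0248 0.065 ]
yellow {'c': array([348.20588684, 245.8235321 ]), 'size': (27.891597747802734, 22.313276290893555), 'ang': 75.96376037597656, 'bar': array([350.37142857, 253.48571429]), 'n': 35} {'c': array([346.90002441, 264.20001221]), 'size': (38.460365295410156, 22.807889938354492), 'ang': 26.56505012512207, 'bar': array([339.76, 265.12]), 'n': 25}
 centre@.056 [ 0.5912 -0.0534  0.056 ]
 bar@.062 [ 0.5752 -0.0574  0.062 ]
 tri [ 0.5737 -0.0564  0.0644]
```

View pics/c.png

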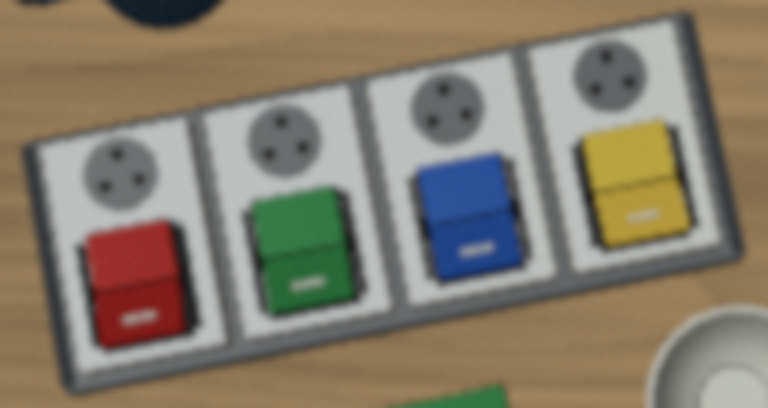

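The crop shows all four paddles clearly, with the bars on the robot side. The order is red, green, blue, yellow from left to right, and the console yaw is about 12.7°. Next I shut the fingers, align the tool with the console and move above red.

>>> arm_command --moves '[0,0,0,-6.6,0,0,0,-6.6,0,0,0,-6.6,0,0,0,-6.6,0,0,0,-6.5,0,0,0,-6.5]' --fingers 0 --squeeze 20

```text
time: 0.6
ee_pos: [0.2806, 0.5582, 0.2221]
eef_rot: [-0.114, 0.994, -0.0, -0.0]
ft_force: [0.4, -0.1, -0.0]
width: 0.0547
grip_force: 0.0
```

>>> arm_command --moves '[-1.25,-3.45,0,0,-1.25,-3.45,0,0,-1.25,-3.45,0,0,-1.25,-3.45,0,0,-1.25,-3.45,0,0,-1.25,-3.45,0,0,-1.25,-3.45,0,0,-1.25,-3.45,0,0,-1.25,-3.45,0,0,-1.25,-3.45,0,0,-1.25,-3.45,0,0,-1.25,-3.45,0,0]'

```text
time: 1.6
ee_pos: [0.5186, 0.1859, 0.2224]
eef_rot: [-0.111, 0.994, 0.0, -0.0]
ft_force: [1.4, 0.9, 0.1]
width: 0.0003
grip_force: 0.0
```

>>> arm_command --moves '[0,0,2,0,0,0,2,0,0,0,2,0,0,0,2,0,0,0,0,0,0,0,0,0]'

```text
time: 2.1
ee_pos: [0.5175, 0.1873, 0.1419]
eef_rot: [-0.111, 0.994, -0.0, -0.001]
ft_force: [-0.2, 0.2, 1.1]
width: 0.0002
grip_force: 0.0
```

```bash
cat > go.py <<'E'
from h import *; from bench import r
import sys
T={'red':(.519,.188),'blue':(.556,.0244),'yellow':(.5745,-.057)}
s=r.read_state();p=s['ee_pos'];M=R.from_quat(s['eef_rot'])
print(s['time'],p.round(4),s['width'],s['ft_force'].round(1),'axes',M.as_matrix().round(3).tolist())
for k,t in T.items():print(k,'tool cm',(100*M.inv().apply(np.array([*t,.08])-p)).round(2))
E
python3 go.py
python3 - <<'E'
from bench import r; import cv2
cv2.imwrite('pics/s1.png',r.camera('side')[130:330,150:450,::-1].repeat(2,0).repeat(2,1))
w=r.camera('wrist');cv2.imwrite('pics/w1.png',w[:,:,::-1])
E
```

```text
2.1 [0.5175 0.1873 0.1419] 0.00021998855428156198 [-0.2  0.2  1.1] axes [[-0.975, -0.22, -0.002], [-0.22, 0.975, -0.001], [0.002, -0.0, -1.0]]
red tool cm [-0.18  0.03  6.19]
blue tool cm [ -0.19 -16.74   6.2 ]
yellow tool cm [ -0.2  -25.09   6.21]
```

View pics/s1.png

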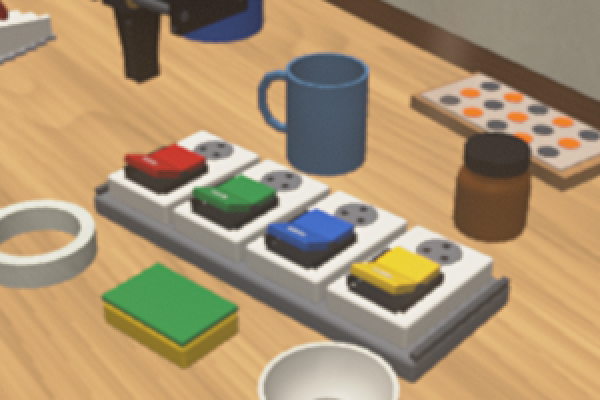

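View pics/w1.png

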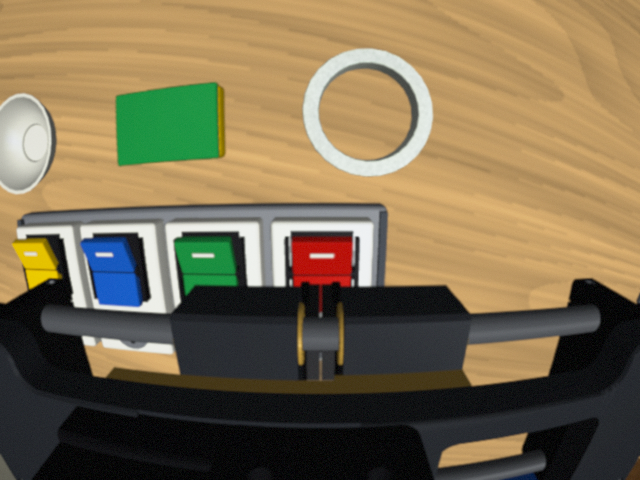

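The side crop shows the gripper's fingertip over the red end, and all four rockers are still off. In the wrist view the finger midline (col ~320) is centred on the red paddle (col ~322). I can press now.

>>> arm_command --moves '[0,0,2.2,0,0,0,2.2,0,0,0,2.2,0,0,0,0.5,0,0,0,0.5,0,0,0,0.5,0,0,0,0.3,0,0,0,0,0]'

```text
time: 2.87
ee_pos: [0.5187, 0.188, 0.0593]
eef_rot: [-0.111, 0.994, 0.0, 0.001]
ft_force: [-0.4, -0.1, 1.4]
width: 0.0003
grip_force: 0.4
```

>>> arm_command --moves '[0,0,0.2,0,0,0,0.1,0,0,0,0.1,0,0,0,0,0,0,0,0,0]'

```text
time: 3.28
ee_pos: [0.5184, 0.1879, 0.0548]
eef_rot: [-0.111, 0.994, 0.0, 0.0]
ft_force: [1.0, 1.2, 2.9]
width: 0.0006
grip_force: 1.1
```

>>> arm_command --moves '[0,0,0.1,0,0,0,0.1,0,0,0,0,0,0,0,0,0,0,0,0,0]'

```text
time: 3.7
ee_pos: [0.5185, 0.1879, 0.0543]
eef_rot: [-0.111, 0.994, 0.0, 0.0]
ft_force: [-6.8, -2.7, 20.3]
width: 0.0007
grip_force: 10.0
```

20 N at 54 mm is the firm stop. I lift clear, move across to blue and check.

>>> arm_command --moves '[0,0,-2,0,0,0,-3,0,0,0,-3,0,0,-3.4,0,0,0,-3.4,0,0,0,-3.4,0,0,0,-3.4,0,0,0,-3.2,0,0,0,0,0,0,0,0,0,0]'

```text
time: 4.53
ee_pos: [0.555, 0.0212, 0.1322]
eef_rot: [-0.109, 0.994, -0.0, -0.0]
ft_force: [1.0, 0.1, -0.2]
width: 0.0008
grip_force: 0.0
```

```bash
python3 go.py
python3 - <<'E'
from bench import r; import cv2
a=r.camera('side')[150:330,160:450,::-1];w=r.camera('wrist')[180:360,0:440,::-1]
import numpy as np
cv2.imwrite('pics/sw2.png',np.hstack([cv2.resize(a,(390,242)),cv2.resize(w,(400,242))]))
E
```

```text
4.5333 [0.555  0.0212 0.1322] 0.0007753050331238312 [ 1.   0.1 -0.2] axes [[-0.976, -0.216, -0.001], [-0.216, 0.976, -0.001], [0.001, -0.001, -1.0]]
red tool cm [-0.09 17.06  5.21]
blue tool cm [-0.17  0.29  5.22]
yellow tool cm [-0.22 -8.06  5.22]
```

View pics/sw2.png

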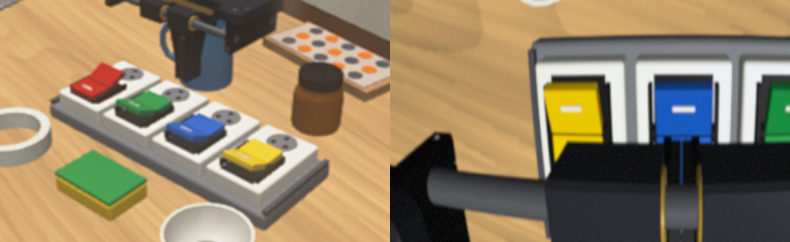

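The red far half is now up, so it is on; green, blue and yellow are still off. The fingers are centred over blue.

>>> arm_command --moves '[0,0,2,0,0,0,2,0,0,0,1.8,0,0,0,0.5,0,0,0,0.5,0,0,0,0.4,0,0,0,0.3,0,0,0,0.2,0,0,0,0.1,0,0,0,0,0,0,0,0,0]'

```text
time: 5.55
ee_pos: [0.5555, 0.0237, 0.0548]
eef_rot: [-0.111, 0.994, -0.0, 0.0]
ft_force: [0.9, 0.8, 0.3]
width: 0.0005
grip_force: 0.5
```

>>> arm_command --moves '[0,0,0.1,0,0,0,0.1,0,0,0,0,0,0,0,0,0,0,0,0,0]'

```text
time: 5.97
ee_pos: [0.5556, 0.0237, 0.0543]
eef_rot: [-0.111, 0.994, 0.0, 0.001]
ft_force: [-7.6, 0.8, 18.7]
width: 0.0004
grip_force: 9.5
```

Blue has reached its stop. Yellow is next.

>>> arm_command --moves '[0,0,-2,0,0,0,-3,0,0,0,-3,0,0,-2.8,0,0,0,-2.8,0,0,0,-2.7,0,0,0,0,0,0,0,0,0,0,0,0,0,0]'

```text
time: 6.72
ee_pos: [0.5733, -0.0569, 0.1323]
eef_rot: [-0.111, 0.994, 0.0, -0.0]
ft_force: [0.6, 0.4, -0.7]
width: 0.0005
grip_force: 0.0
```

```bash
python3 go.py
python3 - <<'E'
from bench import r; import cv2
a=r.camera('side')[150:330,160:450,::-1];w=r.camera('wrist')[180:360,100:540,::-1]
import numpy as np
cv2.imwrite('pics/sw3.png',np.hstack([cv2.resize(a,(390,242)),cv2.resize(w,(400,242))]))
E
```

```text
6.7167 [ 0.5733 -0.0569  0.1323] 0.0005028768907831227 [ 0.6  0.4 -0.7] axes [[-0.976, -0.22, -0.0], [-0.22, 0.976, 0.0], [0.0, 0.0, -1.0]]
red tool cm [-0.09 25.08  5.24]
blue tool cm [-0.1   8.31  5.23]
yellow tool cm [-0.12 -0.04  5.23]
```

View pics/sw3.png

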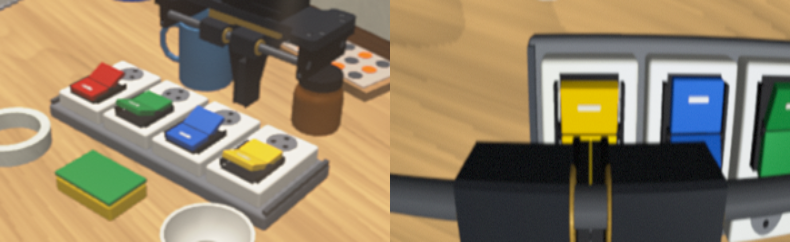

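Red and blue are on, green is off, and the fingers are centred over yellow.

>>> arm_command --moves '[0,0,2,0,0,0,2,0,0,0,1.8,0,0,0,0.5,0,0,0,0.5,0,0,0,0.4,0,0,0,0.3,0,0,0,0.2,0,0,0,0.1,0,0,0,0,0,0,0,0,0]'

```text
time: 7.73
ee_pos: [0.5737, -0.0572, 0.0548]
eef_rot: [-0.111, 0.994, -0.0, 0.0]
ft_force: [0.4, 1.0, 0.6]
width: 0.0004
grip_force: 0.5
```

>>> arm_command --moves '[0,0,0.1,0,0,0,0.1,0,0,0,0,0,0,0,0,0,0,0,0,0]'

```text
time: 8.15
ee_pos: [0.5738, -0.0572, 0.0543]
eef_rot: [-0.111, 0.994, 0.0, 0.001]
ft_force: [-7.9, 2.0, 18.3]
width: 0.0001
grip_force: 9.3
```

>>> arm_command --moves '[0,0,-2,0,0,0,-3,0,0,0,-3,0,0,0,-3,0,0,0,-3,0,0,0,0,0,0,0,0,0,0,0,0,0]'

```text
time: 8.82
ee_pos: [0.5732, -0.0573, 0.1919]
eef_rot: [-0.111, 0.994, 0.0, -0.0]
ft_force: [-0.3, -0.6, -0.6]
width: 0.0005
grip_force: 0.0
```

Run:
```python
from bench import r; import cv2
cv2.imwrite('pics/s4.png',cv2.resize(r.camera('side')[130:360,130:450,::-1],None,fx=2,fy=2))
```

```text
(no output)
```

View pics/s4.png

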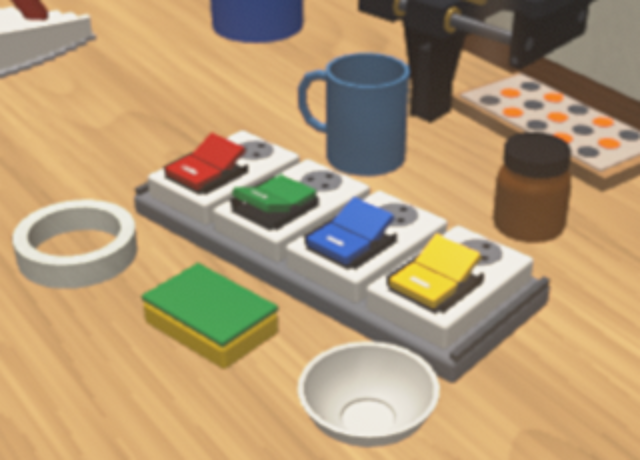

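Red, blue and yellow are on, green is off, and none of the loose things has moved.

```bash
python3 -c "
from bench import r
print(r.close_job())"
```

```text
the job is handed in; nothing more can be done
None
```

I pressed the red, blue and yellow rockers fully on in that order, left green off, disturbed nothing else on the table, and handed the job in at about 9 s; no verdict came back.

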